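Clear the board and probe its test pad

ROBOT

A 6-joint arm with a two-finger parallel gripper is mounted at the origin on the work surface. World frame = base frame: x ahead of the robot, y to its left, z up, the work surface at z = 0. Lengths are in mm, angles in rad, forces in N, time in s.
With the tool pointing down it reaches from about 425 to 950 mm from the base axis. Payload 14.7 kg.
Tool frame: the origin (TCP) lies midway between the tips of the shut fingers; the grasp point (between the pads) lies 19 mm behind it; z points along the fingers, y is the line along which they close (so a half turn about z gives the same grasp; the last joint's range is limited). The gripper opens to 85 mm and grips with 20 to 120 N. Pads are 22 mm wide; open, the fingers measure 114 mm over their backs; the gripper's body (76 mm by 85 mm) begins 54 mm behind the grasp point. The pads swing forward as they close: fully open they stand 13 mm farther back than shut.
Start: joints at [-1.214, 0.48, 1.596, -0, 1.065, -0.047], TCP at [255.41, -597.711, 231.297] pointing down, gripper open.
Joint ranges: [-2.75, 2.75], [-0.82, 2.05], [0.23, 2.67], [-1.56, 4.7], [0.09, 2.69], [-2.92, 2.92]. Speed limits (rad/s): [1.89, 1.89, 2.39, 3.01, 3.01, 3.01].

INTERFACE

Orientations are given as a unit quaternion [w, x, y, z].
In Python, from rig import bot gives the robot as it stands.
- The arm moves only by the tool play_rows, never from a script. Its argument "targets" is one flat list of numbers, 6 for each row, row after row: the shift along the tool's x, y, z each as a share of 40 mm, from -1 to 1, then the turn, a rotation vector about the tool's x, y, z each as a share of 0.1 rad, from -1 to 1. A call has 1 to 8 rows; each row shifts and turns the commanded pose from where the row before left it, along the tool's axes as they then stand; what a row does not reach is not made up. A row lasts 1/8 s, in which the tool goes at most 62.5 mm and 10.7 degrees, less where a joint would pass 70% of its speed; a pose out of reach is approached as far as the arm can. A call with a number of a shift or a turn outside -1 to 1 is refused whole. A call with a gripper value outside its range is refused whole. "gripper" is the opening, from -1 (shut) to 1 (fully open), set as the call begins (left out, the last holds). The fingers move at their own pace and stop on an object; "force" is the grip in N (left out, the last holds). Time passes only in rows, so rows that do not move let the fingers close. It gives the time, the measured TCP pose, the force, the opening and the grip force at its end, in the units of the state.
- bot.get_state(): the state, without advancing time (a new reading comes with each control period).
- bot.get_image(name): name is "scene" or "top" or "wrist"; returns the picture (400x640x3 uint8, red, green, blue); there is no depth.
- bot.calibration(name): a dict with "mtx" (3x3 intrinsics, pixels), "rvec" (rotation vector, rad) and "tvec" (3), from world to camera coordinates, as OpenCV has them. Camera axes: x right, y down, z forward; pixel columns grow to the right and rows downward; lengths in mm; the calibration is good to about 2 mm. A picture is of the moment at which its call begins: read the wrist's pose just before it. calibration takes no time and is no camera call; for the wrist camera it gives the pose at the moment of the call.
- bot.finish_job(): hands the job in; it is judged then, once.
The state is a dict: "time_s": time; "q": joint angles; "dq": joint speeds; "joint_torque": joint torques, N m; "eef_pos": TCP position; "orientation": TCP orientation; "wrist_force": force on the tool from outside, world axes, zero at the start; "wrist_torque": the same for the moment, N m; "opening": opening from 0.0 (shut) to 1.0 (fully open); "finger_force": force on a finger pad.
Only numpy, scipy, OpenCV 4.12 (cv2) and the standard library are available. Lean on these libraries where they do the work, as an engineer would, in place of code of your own. Each camera call takes 0.05 s, during which the arm holds its last target. There are 200 camera calls.

TASK

Two loose brass standoffs are lying on the circuit board: pick them off and drop both into the open parts bin. Then take the cordless test pen from its stand and hold its tip on the round pad inside the white ring, pen upright and pressing lightly, so that the spring tip is pushed in about halfway and does not reach its stop; the pen must touch no other part of the board. Finish while still holding the pen there, and leave everything else on the bench where it is.

Things in the scene. Friction and masses are not known exactly. Their poses are not given: they have to be found in the camera images.
- board: green circuit board, 160 x 240 mm (x by y), clamped level by its short ends in a heavy grey holder fixed to the bench. Origin: on the bench under the board's middle; board top 55 mm above it. x points to the edge with the tall parts (all at x over +30 mm, up to 33 mm above the board). Bare and flat at x under +5 mm. The holder's jaws, at y = +-118 to +-134 mm, stand 3 mm above the board
- pad (a point): the test pad to be probed: centre of a bare round gold pad 12 mm across, flush with the board's top face, alone inside a white printed ring 20 mm across. It lies at (-25, 0, 55) mm of the board's frame; other bare pads are smaller or square and have no ring
- spacer_a: loose brass hexagon standoff lying on the bare part of the board: 30 mm long along its x, 10 mm across flats, 16 g. Origin: middle of its underside as it lies at the start (5 mm below its axis). At least 40 mm of bare board lie beside it on either long side
- spacer_b: the other standoff, just like spacer_a
- bin: open dark plastic parts bin, loose, 110 x 140 x 45 mm tall (its x, y, z), walls 3 mm, empty at the start. Origin: centre of its underside, z up
- stand: pen stand, fixed: a flat dark steel base 120 x 90 x 16 mm with a steel tube, 25 mm across, that leans 20 degrees from vertical towards the stand's -x (more or less towards the robot). Origin: centre of the base's underside, z up
- stand_mouth (a point): centre of the mouth of the stand's tube, 70 mm above the bench. The pen's finger guard rests on it; the 89 mm of pen above the guard stand free and the 50 mm below are inside. The pen comes out along the tube's axis
- pen: cordless test pen, about 80 g, loose in the tube of the stand and leaning like it (give or take 4 degrees). Origin: on its axis at the nose end, z along the axis from nose to top. Black nose 15 mm across, black round finger guard 25 mm across at z 36 to 41 mm, then a round light body 17 mm across up to the black top at z 130 mm. Balance point at about z 70 mm
- pen_point (a point): the point of the pen's spring tip, a brass pin 4 mm across: 14 mm before the nose end on the pen's axis when not pressed; it moves with the pin
- pen_tip (a joint): how far the pin is pushed into the pen: 0 out, 0.008 m at its stop. The spring pushes back with 1 N as it starts to move, 2 N at 4 mm, 3 N at the stop
- screwdriver: bystander: black-handled screwdriver lying in front of the board holder. Origin: centre of its underside
- spool: bystander: small reel of solder wire, 54 mm across, 42 mm tall, standing on its flange. Origin: centre of its underside
- flux_pot: bystander: small round jar, 36 mm across, 35 mm tall. Origin: centre of its underside
- tape: bystander: roll of amber tape lying flat, 84 mm across, 18 mm tall. Origin: centre of its underside
- multimeter: bystander: dark handheld multimeter lying face up, 185 x 88 x 43 mm. Origin: centre of its underside
- tweezers: bystander: steel tweezers lying flat, 130 mm long. Origin: centre of its underside
- glue: bystander: white tube of glue lying down, 115 mm long, 24 mm across. Origin: centre of its underside

How it is judged:
By the outcome, as a careful person would: the job done as asked, in the order asked, and still so for the second after the job is handed in, while the arm keeps its last pose, push and grip.
It also fails if it takes over 72 s, if anything falls off the work surface, if the arm or the gripper's body presses on something with over 40 N, if the wrist force passes 120 N, or if a joint passes its speed limit or range.

## Working session

There is one attempt and no reset: what is moved stays moved. The work goes in short steps, Python scripts to look and compute and a tool call to move; the robot and the scene stay as the last step left them, time stands still between calls to the robot, and variables do not carry over. Pictures are saved under pics/ and viewed, at most 10 in all, crops included, and the job is handed in when it is done.

Besides the shell and the picture viewer there is one more tool, called after "Emit:" by a JSON object that holds its "method" and its "body". play_rows: Moves the arm, as the interface text tells. Its arguments: {"type":"object","properties":{"targets":{"type":"array"},"gripper":{"type":"number"},"force":{"type":"number"}},"required":["targets"]}

```bash
ls; mkdir -p pics; python3 - <<'E'
from rig import bot
import cv2
for n in ("scene","top"):
    im=bot.get_image(n); cv2.imwrite(f"pics/{n}0.png",cv2.cvtColor(im,cv2.COLOR_RGB2BGR))
    c=bot.calibration(n); print(n,c)
s=bot.get_state();print(s)
E
```

```text
pics
scene {'mtx': array([[410.9806384 ,   0.        , 324.10672155],
       [  0.        , 410.9806384 , 200.07289167],
       [  0.        ,   0.        ,   1.        ]]), 'rvec': array([ 2.09629214,  1.37999287, -0.48183333]), 'tvec': array([-162.25511443, -327.63581953, 1628.51378202])}
top {'mtx': array([[499.8803148 ,   0.        , 313.14256283],
       [  0.        , 499.8803148 , 200.85884109],
       [  0.        ,   0.        ,   1.        ]]), 'rvec': array([ 2.14714468, -2.13890146,  0.13698898]), 'tvec': array([ -18.53300763,  494.74379957, 1756.26836373])}
{'time_s': 0.1, 'q': array([-1.21360458e+00,  4.80750840e-01,  1.59681839e+00,  5.74410485e-06,
        1.06510175e+00, -4.66254843e-02]), 'dq': array([ 0.0031101 , -0.00291337, -0.00278631,  0.00055715,  0.00170998,
       -0.00057586]), 'joint_torque': array([ 8.60518758e-04, -9.52253866e+01, -4.31045401e+01, -9.93861659e-05,
        5.13411171e-03, -2.94818983e-05]), 'eef_pos': array([ 255.28054929, -597.36652235,  230.74562924]), 'orientation': array([-5.33063020e-04,  9.79685746e-01,  2.00538146e-01, -8.09050735e-05]), 'wrist_force': array([-0.06698622,  0.64308693,  0.3043941 ]), 'wrist_torque': array([ 0.02508762, -0.00626023,  0.02758315]), 'finger_force': 0.0, 'opening': 0.9971695480646354}
```

View pics/scene0.png

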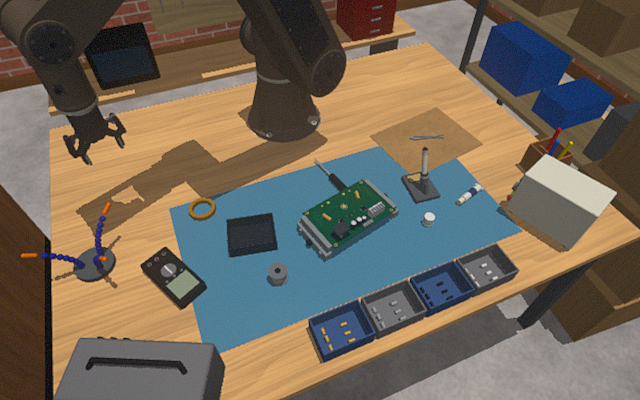

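View pics/top0.png

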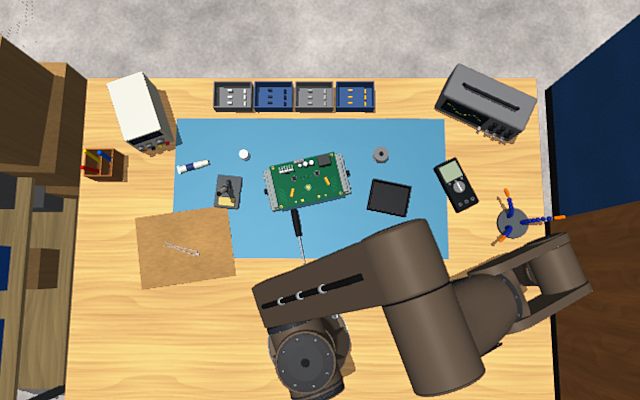

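The scene view shows the board at about (348,215), the bin at (251,234) and the pen and stand at (423,178). In the top view the board is near (308,182), the bin near (389,197) and the stand near (228,192). Next I'll zoom into the top view and segment it.

```bash
cat > h.py <<'E'
import numpy as np, cv2
from rig import bot
from scipy.spatial.transform import Rotation as R
def cam(c):
    Rm=cv2.Rodrigues(np.array(c["rvec"]))[0]; t=np.array(c["tvec"]).ravel()
    return np.array(c["mtx"]),Rm,t
def ray(c,uv):
    K,Rm,t=cam(c); d=Rm.T@np.linalg.inv(K)@np.array([uv[0],uv[1],1.]); return -Rm.T@t,d/np.linalg.norm(d)
def onz(c,uv,z):
    o,d=ray(c,uv); return o+d*(z-o[2])/d[2]
def proj(c,P):
    return cv2.projectPoints(np.array(P,float).reshape(-1,1,3),np.array(c["rvec"]),np.array(c["tvec"]),np.array(c["mtx"]),None)[0].reshape(-1,2)
def tri(rays):
    A=np.zeros((3,3));b=np.zeros(3)
    for o,d in rays:
        M=np.eye(3)-np.outer(d,d);A+=M;b+=M@o
    return np.linalg.solve(A,b)
def rot(s): 
    w,x,y,z=s["orientation"]; return R.from_quat([x,y,z,w])
E
python3 - <<'E'
from h import *
im=cv2.imread("pics/top0.png"); c=bot.calibration("top")
cv2.imwrite("pics/topc.png",cv2.resize(im[140:225,205:415],None,fx=3.8,fy=3.8,interpolation=cv2.INTER_CUBIC))
hsv=cv2.cvtColor(im,cv2.COLOR_BGR2HSV)
g=cv2.inRange(hsv,(55,80,40),(85,255,200)); g[:, :240]=0;g[:,370:]=0
k=max(cv2.findContours(g,0,2)[0],key=cv2.contourArea); r=cv2.minAreaRect(k);print("board",r)
for p in cv2.boxPoints(r):print(onz(c,p,55).round(1))
print(onz(c,r[0],55).round(1))
y=cv2.inRange(hsv,(15,100,120),(32,255,255)); y[:,:255]=0;y[:,360:]=0;y[:140]=0;y[225:]=0
for k in cv2.findContours(y,0,2)[0]:
    if cv2.contourArea(k)>3: r=cv2.minAreaRect(k);print("y",r,onz(c,r[0],60).round(1))
d=cv2.inRange(hsv,(0,0,0),(179,255,75)); d[:,:360]=0;d[:,420:]=0;d[:170]=0;d[225:]=0
k=max(cv2.findContours(d,0,2)[0],key=cv2.contourArea);r=cv2.minAreaRect(k);print("bin",r,onz(c,r[0],45).round(1),[onz(c,p,45).round(0) for p in cv2.boxPoints(r)])
E
```

```text
board ((306.54705810546875, 180.27969360351562), (43.89485168457031, 67.46276092529297), 77.27564239501953)
[616.4 142.4  55. ]
[671.3 -93.1  55. ]
[ 515.9 -127.2   55. ]
[462.1 105.6  55. ]
[565.9   7.   55. ]
y ((281.0, 206.0), (2.0, 2.0), 90.0) [472.6  96.4  60. ]
y ((302.0, 200.0), (2.0, 2.0), 90.0) [494.2  22.4  60. ]
y ((291.69232177734375, 192.03846740722656), (3.3339741230010986, 8.43299388885498), 11.309932708740234) [522.6  59.2  60. ]
y ((307.75, 186.75001525878906), (2.1213202476501465, 2.8284268379211426), 45.0) [541.7   2.4  60. ]
y ((326.5, 180.50001525878906), (8.497057914733887, 3.130495071411133), 63.43495178222656) [564.4 -64.   60. ]
bin ((388.75, 197.75001525878906), (39.41933822631836, 31.378578186035156), 11.309932708740234) [ 505.3 -285.7   45. ] [array([ 464., -206.,   45.]), array([ 575., -229.,   45.]), array([ 547., -366.,   45.]), array([ 437., -342.,   45.])]
```

View pics/topc.png

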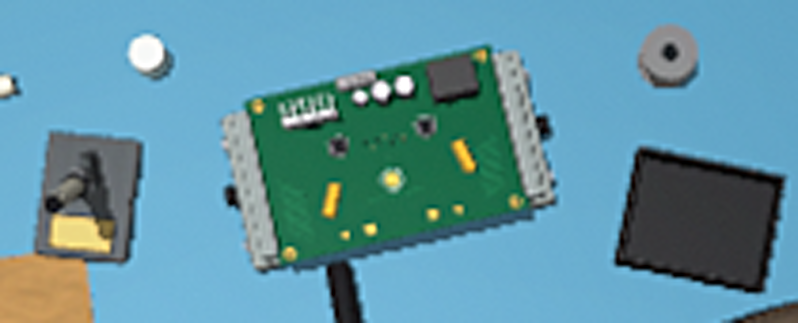

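The crop shows standoff A at about (332,200), standoff B at (463,156), the ringed pad at (392,180) and the bin's outline on the right. The pen's black top is near (53,205). Now I'll check the wrist camera's mounting and work out the first move.

```bash
cat >> h.py <<'E'
def go(P=None,yaw=None,Rt=None):
    """print shift (tool axes, /40mm) and turn (/0.1rad) from measured pose to target"""
    s=bot.get_state(); r=rot(s); p=np.array(s["eef_pos"])
    if yaw is not None: Rt=R.from_matrix(np.array([[np.cos(yaw),np.sin(yaw),0],[np.sin(yaw),-np.cos(yaw),0],[0,0,-1]]))
    if P is not None: print("shift units",(r.inv().apply(np.array(P)-p)/40).round(2))
    if Rt is not None: print("turn units",((r.inv()*Rt).as_rotvec()/0.1).round(2))
    m=r.as_matrix();print("at",p.round(1),"yaw",np.arctan2(m[1,0],m[0,0]).round(3),"z",m[:,2].round(3),"open",round(s["opening"],3),"t",s["time_s"],"F",s["wrist_force"].round(1))
E
python3 - <<'E'
from h import *
c=bot.calibration("wrist");K,Rm,t=cam(c);s=bot.get_state();r=rot(s)
print(K[0],"cam in tool",r.inv().apply(-Rm.T@t-s["eef_pos"]).round(1),"\n",(Rm@r.as_matrix()).round(3))
go([500,-30,260],0.3)
E
```

```text
[316.73812714   0.         318.01522322] cam in tool [  72.    -0.5 -142.8] 
 [[ 0.     1.     0.   ]
 [-0.958  0.    -0.287]
 [-0.287 -0.     0.958]]
shift units [ 11.2  -10.64  -0.72]
turn units [-0.01  0.    1.04]
at [ 255.3 -597.4  230.7] yaw 0.404 z [-0.     0.001 -1.   ] open 0.997 t 0.1 F [-0.1  0.6  0.3]
```

Emit:
{"method": "play_rows", "body": {"targets": [0.9, -0.9, -0.3, 0, 0, 0, 0.9, -0.9, -0.3, 0, 0, 0, 0.9, -0.9, -0.1, 0, 0, 0, 0.9, -0.9, 0, 0, 0, 0, 0.9, -0.9, 0, 0, 0, 0, 0.9, -0.9, 0, 0, 0, 0, 0.9, -0.9, 0, 0, 0, 0, 0.9, -0.9, 0, 0, 0, 0]}}

```text
time_s: 1.1
eef_pos: [407.4, -218.1, 259.3]
orientation: [-0.0, 0.98, 0.2, 0.0]
wrist_force: [1.5, -0.1, 0.6]
opening: 1.0
finger_force: 0.0
```

Emit:
{"method": "play_rows", "body": {"targets": [0.9, -0.9, 0, 0, 0, 0, 0.9, -0.9, 0, 0, 0, 0, 0.9, -0.9, 0, 0, 0, 0.5, 0.9, -0.7, 0, 0, 0, 0.5, 0.4, 0, 0, 0, 0, 0, 0, 0, 0, 0, 0, 0]}}

```text
time_s: 1.85
eef_pos: [503.8, -34.3, 259.0]
orientation: [0.0, 0.988, 0.152, -0.0]
wrist_force: [-0.8, -1.2, 0.3]
opening: 1.003
finger_force: 0.0
```

```bash
python3 - <<'E'
from h import *
go()
c=bot.calibration("wrist");im=cv2.cvtColor(bot.get_image("wrist"),cv2.COLOR_RGB2BGR);cv2.imwrite("pics/w1.png",im)
np.save("w1.npy",c,allow_pickle=True)
hsv=cv2.cvtColor(im,cv2.COLOR_BGR2HSV)
y=cv2.inRange(hsv,(15,100,110),(32,255,255))
for k in cv2.findContours(y,0,2)[0]:
    a=cv2.contourArea(k)
    if a>40:
        r=cv2.minAreaRect(k);b=cv2.boxPoints(r);W=np.array([onz(c,p,60) for p in b]);e=[W[1]-W[0],W[2]-W[1]]
        L=max(e,key=np.linalg.norm);print(a,np.round(r[0]),onz(c,r[0],60).round(1),[np.linalg.norm(x).round(1) for x in e],"yaw",np.arctan(L[1]/L[0]).round(3), "z55",onz(c,r[0],55).round(1))
E
```

```text
at [503.8 -34.3 259. ] yaw 0.305 z [-0. -0. -1.] open 1.003 t 1.85 F [-0.8 -1.2  0.3]
409.0 [129. 387.] [137.2 123.   60. ] [np.float64(67.3), np.float64(24.6)] yaw -0.438 z55 [130.9 125.   55. ]
125.0 [  4. 373.] [110.1 286.9  60. ] [np.float64(42.2), np.float64(16.9)] yaw -0.523 z55 [103.4 291.3  55. ]
138.5 [632. 375.] [ 362.6 -524.5   60. ] [np.float64(13.6), np.float64(55.1)] yaw 1.116 z55 [ 359.5 -532.    55. ]
153.0 [615. 358.] [ 380.2 -486.3   60. ] [np.float64(17.3), np.float64(83.9)] yaw 1.401 z55 [ 377.4 -493.3   55. ]
711.5 [232. 349.] [241.    1.5  60. ] [np.float64(44.5), np.float64(79.8)] yaw 1.447 z55 [236.1   1.7  55. ]
1050.0 [ 32. 344.] [171.  253.1  60. ] [np.float64(83.9), np.float64(73.6)] yaw -1.228 z55 [165.1 257.   55. ]
591.0 [617. 338.] [ 409.6 -470.8   60. ] [np.float64(37.4), np.float64(82.4)] yaw 1.491 z55 [ 407.2 -477.5   55. ]
3109.0 [329. 332.] [ 306.  -111.1   60. ] [np.float64(67.7), np.float64(148.8)] yaw -1.397 z55 [ 302.1 -112.5   55. ]
378.0 [ 64. 311.] [235.5 218.2  60. ] [np.float64(24.9), np.float64(158.0)] yaw -1.444 z55 [230.5 221.6  55. ]

[... 489 characters left out ...]
 np.float64(8.7)] yaw 0.19 z55 [468.9  99.2  55. ]
297.0 [237. 132.] [518.1  60.6  60. ] [np.float64(30.9), np.float64(11.7)] yaw -0.205 z55 [517.3  61.6  55. ]
297.0 [361. 128.] [560.9 -63.   60. ] [np.float64(11.7), np.float64(31.2)] yaw 0.462 z55 [560.8 -63.8  55. ]
9685.5 [ 32. 186.] [390.4 264.8  60. ] [np.float64(231.0), np.float64(65.5)] yaw 0.025 z55 [387.7 268.9  55. ]
1368.0 [36. 85.] [501.9 266.9  60. ] [np.float64(27.9), np.float64(56.3)] yaw 1.48 z55 [500.9 270.9  55. ]
84.5 [408.  36.] [657.6 -77.3  60. ] [np.float64(9.5), np.float64(9.6)] yaw 1.178 z55 [658.9 -78.3  55. ]
86.0 [188.  18.] [608.3 130.5  60. ] [np.float64(9.6), np.float64(9.5)] yaw -1.265 z55 [608.8 132.6  55. ]
```

View pics/w1.png

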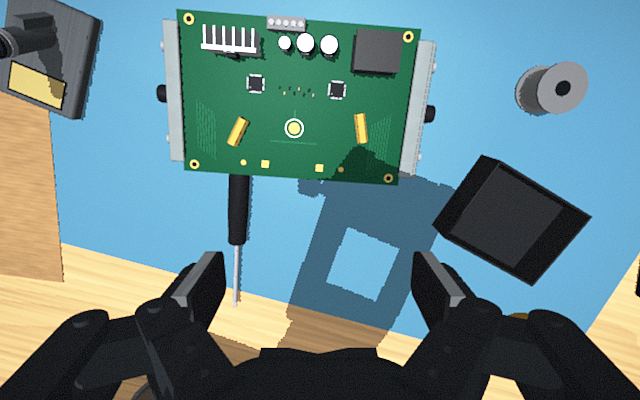

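The wrist view shows standoff B at (361,128), standoff A at (237,132), the ringed pad at (294,128), the four corner screws, and the bin at about (512,220). I'll pick B first.

```bash
python3 - <<'E'
from h import *
go([560.9,-63,110],0.462)
E
```

```text
shift units [1.17 1.11 3.72]
turn units [-0.    0.01 -1.57]
at [503.  -34.9 258.9] yaw 0.305 z [-0.001 -0.    -1.   ] open 0.995 t 1.9 F [-0.5 -0.3 -0.1]
```

Emit:
{"method": "play_rows", "body": {"targets": [0.4, 0.37, 0.92, 0, 0, 0, 0.4, 0.37, 0.92, 0, 0, 0, 0.37, 0.37, 0.92, 0, 0, 0, 0, 0, 0.96, 0, 0, -0.8, 0, 0, 0, 0, 0, -0.77, 0, 0, 0, 0, 0, 0, 0, 0, 0, 0, 0, 0], "gripper": 0.1}}

```text
time_s: 2.78
eef_pos: [561.2, -63.5, 111.0]
orientation: [0.0, 0.974, 0.227, 0.0]
wrist_force: [0.1, 0.2, 0.7]
opening: 0.549
finger_force: 0.0
```

```bash
python3 - <<'E'
from h import *
go([560.9,-63,57.5],0.462)
c=bot.calibration("wrist");im=cv2.cvtColor(bot.get_image("wrist"),cv2.COLOR_RGB2BGR);cv2.imwrite("pics/w2.png",im)
hsv=cv2.cvtColor(im,cv2.COLOR_BGR2HSV)
y=cv2.inRange(hsv,(15,100,110),(32,255,255))
for k in cv2.findContours(y,0,2)[0]:
    a=cv2.contourArea(k)
    if a>150:
        r=cv2.minAreaRect(k);b=cv2.boxPoints(r);W=np.array([onz(c,p,60) for p in b]);e=[W[1]-W[0],W[2]-W[1]]
        L=max(e,key=np.linalg.norm);print(a,np.round(r[0]),onz(c,r[0],60).round(1),[np.linalg.norm(x).round(1) for x in e],"yaw",np.arctan(L[1]/L[0]).round(3), "z55",onz(c,r[0],55).round(1))
E
```

```text
shift units [-0.   -0.02  1.34]
turn units [ 0.   -0.01 -0.04]
at [561.2 -63.5 111. ] yaw 0.458 z [ 0.001 -0.    -1.   ] open 0.549 t 2.775 F [0.1 0.2 0.7]
161.5 [ 43. 231.] [472.4  95.7  60. ] [np.float64(9.8), np.float64(9.8)] yaw 1.06 z55 [468.5  99.   55. ]
771.5 [318. 218.] [560.8 -63.1  60. ] [np.float64(11.5), np.float64(33.3)] yaw 0.467 z55 [559.1 -64.   55. ]
926.5 [114. 194.] [517.9  60.6  60. ] [np.float64(36.3), np.float64(11.8)] yaw -0.22 z55 [515.1  63.   55. ]
```

View pics/w2.png

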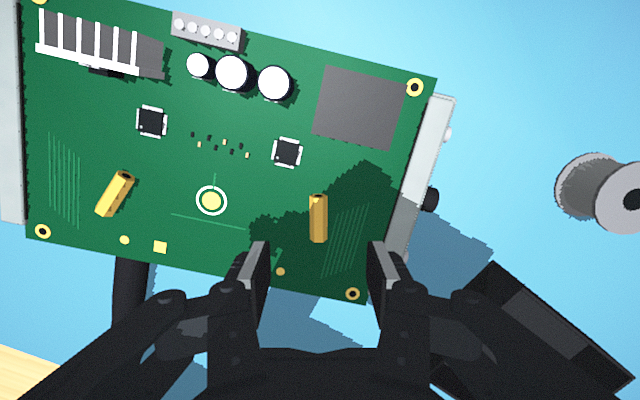

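B at (318,218) lies centred between the fingers. I'll lower and grip.

Emit:
{"method": "play_rows", "body": {"targets": [0, 0, 0.7, 0, 0, 0, 0, 0, 0.45, 0, 0, 0, 0, 0, 0.18, 0, 0, 0, 0, 0, 0, 0, 0, 0]}}

```text
time_s: 3.32
eef_pos: [561.1, -62.8, 57.1]
orientation: [-0.0, 0.974, 0.228, -0.0]
wrist_force: [0.4, 0.2, 0.8]
opening: 0.548
finger_force: 0.0
```

Emit:
{"method": "play_rows", "body": {"targets": [0, 0, 0, 0, 0, 0, 0, 0, 0, 0, 0, 0, 0, 0, 0, 0, 0, 0, 0, 0, 0, 0, 0, 0, 0, 0, 0, 0, 0, 0, 0, 0, 0, 0, 0, 0], "gripper": -1, "force": 30}}

```text
time_s: 4.08
eef_pos: [561.7, -62.8, 57.9]
orientation: [0.0, 0.974, 0.228, 0.0]
wrist_force: [-0.8, 0.3, 7.0]
opening: 0.111
finger_force: 29.5
```

Emit:
{"method": "play_rows", "body": {"targets": [0, 0, -0.8, 0, 0, 0, 0, 0, -1, 0, 0, 0, 0, 0, 0, 0, 0, 0]}}

```text
time_s: 4.45
eef_pos: [563.1, -63.1, 132.3]
orientation: [0.001, 0.974, 0.228, 0.002]
wrist_force: [-0.4, -0.3, -0.9]
opening: 0.112
finger_force: 29.5
```

```bash
python3 - <<'E'
from h import *
go([505,-286,110])
E
```

```text
shift units [-3.78  4.34  0.55]
at [563.1 -63.1 132.3] yaw 0.461 z [ 0.005 -0.001 -1.   ] open 0.112 t 4.45 F [-0.4 -0.3 -0.9]
```

Emit:
{"method": "play_rows", "body": {"targets": [-0.85, 0.9, 0, 0, 0, 0, -0.85, 0.9, 0, 0, 0, 0, -0.85, 0.9, 0, 0, 0, 0, -0.85, 0.9, 0, 0, 0, 0, -0.7, 0.9, 0.2, 0, 0, 0, 0, 0.2, 0.35, 0, 0, 0, 0, 0, 0, 0, 0, 0]}}

```text
time_s: 5.32
eef_pos: [497.2, -303.7, 105.8]
orientation: [-0.001, 0.974, 0.228, -0.001]
wrist_force: [0.3, 0.4, 0.0]
opening: 0.112
finger_force: 29.5
```

```bash
python3 - <<'E'
from h import *
go([501,-304,34])
c=bot.calibration("top");im=cv2.cvtColor(bot.get_image("wrist"),cv2.COLOR_RGB2BGR);cv2.imwrite("pics/w3.png",im)
E
```

```text
shift units [0.08 0.05 1.79]
at [ 497.2 -303.7  105.8] yaw 0.46 z [-0.002  0.002 -1.   ] open 0.112 t 5.325 F [0.3 0.4 0. ]
```

View pics/w3.png

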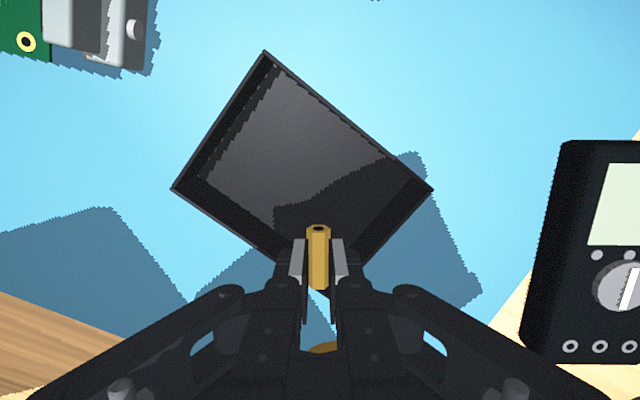

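The picture shows the standoff held at (318,255) over the bin. The bin's rim corners are at (265,52), (172,188) and (432,190), and I'll check them against the planned drop point.

```bash
python3 - <<'E'
from h import *
c=bot.calibration("wrist")
P=[onz(c,u,45) for u in((265,52),(172,188),(432,190))]
print(np.round(P,1),"centre",((P[1]+P[2])/2).round(1))
E
```

```text
[[ 573.2 -229.7   45. ]
 [ 469.1 -207.5   45. ]
 [ 545.2 -363.6   45. ]] centre [ 507.2 -285.6   45. ]
```

Emit:
{"method": "play_rows", "body": {"targets": [0.2, 0.0, 0.6, 0, 0, 0, 0, 0, 0.8, 0, 0, 0, 0, 0, 0.4, 0, 0, 0, 0, 0, 0, 0, 0, 0]}}

```text
time_s: 5.88
eef_pos: [504.8, -299.5, 34.7]
orientation: [-0.001, 0.973, 0.229, -0.001]
wrist_force: [0.9, -0.0, 1.1]
opening: 0.11
finger_force: 29.5
```

Emit:
{"method": "play_rows", "body": {"targets": [0, 0, 0, 0, 0, 0, 0, 0, 0, 0, 0, 0, 0, 0, 0, 0, 0, 0], "gripper": -0.3}}

```text
time_s: 6.25
eef_pos: [505.5, -300.9, 36.0]
orientation: [0.0, 0.974, 0.228, 0.0]
wrist_force: [0.1, -0.1, -0.3]
opening: 0.349
finger_force: 0.0
```

Emit:
{"method": "play_rows", "body": {"targets": [0, 0, -0.9, 0, 0, 0, 0, 0, -0.9, 0, 0, 0, 0, 0, -0.5, 0, 0, 0, 0, 0, 0, 0, 0, 0]}}

```text
time_s: 6.75
eef_pos: [506.0, -301.2, 129.1]
orientation: [0.001, 0.974, 0.228, 0.001]
wrist_force: [-0.5, -0.1, -0.8]
opening: 0.346
finger_force: 0.0
```

```bash
python3 - <<'E'
from h import *
go([517.9,60.7,130],-0.213)
E
```

```text
shift units [ 4.29 -7.97 -0.04]
turn units [ 0.02 -0.03  6.74]
at [ 506.  -301.2  129.1] yaw 0.461 z [ 0.003 -0.002 -1.   ] open 0.346 t 6.75 F [-0.5 -0.1 -0.8]
```

Emit:
{"method": "play_rows", "body": {"targets": [0.48, -0.88, 0, 0, 0, 0, 0.48, -0.88, 0, 0, 0, 0, 0.48, -0.88, 0, 0, 0, 0, 0.48, -0.88, 0, 0, 0, 0, 0.48, -0.88, 0, 0, 0, 0, 0.48, -0.88, 0, 0, 0, 0, 0.48, -0.89, 0, 0, 0, 0, 0.48, -0.9, 0, 0, 0, 0], "gripper": 0.1}}

```text
time_s: 7.75
eef_pos: [516.4, 22.3, 126.5]
orientation: [-0.0, 0.974, 0.228, -0.0]
wrist_force: [0.4, 0.6, -0.4]
opening: 0.551
finger_force: 0.0
```

Emit:
{"method": "play_rows", "body": {"targets": [0.45, -0.9, 0, 0, 0, 0.9, 0, 0, 0, 0, 0, 1, 0, 0, 0, 0, 0, 1, 0, 0, 0, 0, 0, 1, 0, 0, 0, 0, 0, 1, 0, 0, 0, 0, 0, 1, 0, 0, 0, 0, 0, 0.84, 0, 0, 0, 0, 0, 0]}}

```text
time_s: 8.75
eef_pos: [516.6, 61.2, 126.6]
orientation: [0.0, 0.994, -0.106, -0.001]
wrist_force: [0.3, 0.3, -0.9]
opening: 0.55
finger_force: 0.0
```

```bash
python3 - <<'E'
from h import *
go([517.9,60.7,57.7],-0.213)
E
```

```text
shift units [0.04 0.01 1.72]
turn units [0.   0.01 0.  ]
at [516.6  61.2 126.6] yaw -0.213 z [-0.001 -0.    -1.   ] open 0.55 t 8.75 F [ 0.3  0.3 -0.9]
```

Emit:
{"method": "play_rows", "body": {"targets": [0.03, 0, 0.8, 0, 0, 0, 0, 0, 0.7, 0, 0, 0, 0, 0, 0.22, 0, 0, 0, 0, 0, 0, 0, 0, 0]}}

```text
time_s: 9.25
eef_pos: [517.9, 61.0, 58.2]
orientation: [0.0, 0.994, -0.106, -0.001]
wrist_force: [-0.4, -0.2, -0.1]
opening: 0.551
finger_force: 0.0
```

Emit:
{"method": "play_rows", "body": {"targets": [0, 0, 0, 0, 0, 0, 0, 0, 0, 0, 0, 0, 0, 0, 0, 0, 0, 0, 0, 0, 0, 0, 0, 0, 0, 0, 0, 0, 0, 0, 0, 0, 0, 0, 0, 0], "gripper": -1, "force": 30}}

```text
time_s: 10.0
eef_pos: [518.8, 61.1, 59.4]
orientation: [-0.0, 0.994, -0.106, 0.001]
wrist_force: [-0.8, -0.4, 6.4]
opening: 0.108
finger_force: 29.5
```

Emit:
{"method": "play_rows", "body": {"targets": [0, 0, -0.8, 0, 0, 0, 0, 0, -1, 0, 0, 0, 0, 0, 0, 0, 0, 0]}}

```text
time_s: 10.38
eef_pos: [520.2, 61.2, 133.5]
orientation: [-0.0, 0.994, -0.106, 0.003]
wrist_force: [0.1, -0.2, -0.2]
opening: 0.107
finger_force: 29.6
```

```bash
python3 - <<'E'
from h import *
go([510,-272,130])
E
```

```text
shift units [1.51 8.2  0.08]
at [520.2  61.2 133.5] yaw -0.213 z [ 0.006  0.    -1.   ] open 0.107 t 10.375 F [ 0.1 -0.2 -0.2]
```

Emit:
{"method": "play_rows", "body": {"targets": [0.17, 0.92, 0, 0, 0, 0, 0.17, 0.92, 0, 0, 0, 0, 0.17, 0.92, 0, 0, 0, 0, 0.17, 0.92, 0, 0, 0, 0, 0.17, 0.92, 0, 0, 0, 0, 0.17, 0.92, 0, 0, 0, 0, 0.17, 0.92, 0, 0, 0, 0, 0.17, 0.92, 0, 0, 0, 0]}}

```text
time_s: 11.38
eef_pos: [508.7, -239.3, 130.1]
orientation: [-0.0, 0.994, -0.106, -0.0]
wrist_force: [0.2, -0.3, -1.0]
opening: 0.112
finger_force: 29.6
```

Emit:
{"method": "play_rows", "body": {"targets": [0.17, 0.84, 0, 0, 0, 0, 0, 0, 0.6, 0, 0, 0, 0, 0, 0.9, 0, 0, 0, 0, 0, 0.8, 0, 0, 0, 0, 0, 0, 0, 0, 0]}}

```text
time_s: 12.0
eef_pos: [506.9, -271.5, 36.3]
orientation: [-0.001, 0.994, -0.106, -0.002]
wrist_force: [-0.1, -0.3, -0.1]
opening: 0.11
finger_force: 29.6
```

Emit:
{"method": "play_rows", "body": {"targets": [0, 0, 0, 0, 0, 0, 0, 0, 0, 0, 0, 0, 0, 0, 0, 0, 0, 0], "gripper": -0.3}}

```text
time_s: 12.38
eef_pos: [509.2, -272.8, 39.5]
orientation: [0.0, 0.994, -0.106, 0.001]
wrist_force: [-0.1, 0.8, 0.0]
opening: 0.35
finger_force: 0.0
```

Emit:
{"method": "play_rows", "body": {"targets": [0, 0, -0.9, 0, 0, 0, 0, 0, -1, 0, 0, 0, 0, 0, -1, 0, 0, 0, 0, 0, -1, 0, 0, 0, 0, 0, -1, 0, 0, 0, -1, 0, 0, 0, 0, 0, 0, 0, 0, 0, 0, 0]}}

```text
time_s: 13.25
eef_pos: [467.6, -263.3, 235.5]
orientation: [0.0, 0.994, -0.107, 0.0]
wrist_force: [0.3, -0.8, -0.6]
opening: 0.352
finger_force: 0.0
```

```bash
python3 - <<'E'
from h import *
go([500,0,240])
im=cv2.cvtColor(bot.get_image("wrist"),cv2.COLOR_RGB2BGR)
cs=bot.calibration("scene");sc=cv2.cvtColor(bot.get_image("scene"),cv2.COLOR_RGB2BGR);cv2.imwrite("pics/s2.png",sc)
top=cv2.cvtColor(bot.get_image("top"),cv2.COLOR_RGB2BGR);cv2.imwrite("pics/t2.png",top)
a=cv2.resize(im,(480,300));b=cv2.resize(sc[130:230,380:480],(300,300),interpolation=cv2.INTER_CUBIC);d=cv2.resize(top[150:230,190:270],(300,300),interpolation=cv2.INTER_CUBIC)
cv2.imwrite("pics/m.png",np.vstack([np.hstack([a,np.zeros((300,120,3),np.uint8)]),np.hstack([b,d])]))
E
```

```text
shift units [-0.6  -6.61 -0.11]
at [ 467.6 -263.3  235.5] yaw -0.214 z [ 0. -0. -1.] open 0.352 t 13.25 F [ 0.3 -0.8 -0.6]
```

View pics/m.png

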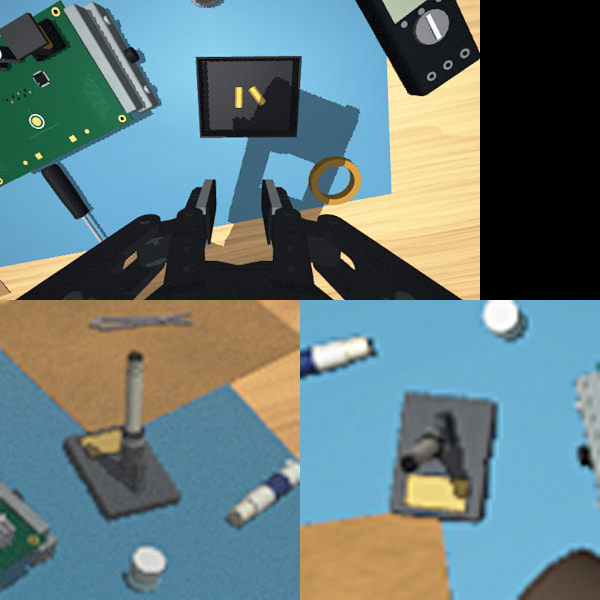

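Both standoffs lie in the bin at about (245,96) in the mosaic's top panel. The lower panels show the pen: its top is at (134,355) and its guard at (131,433) in the scene crop, and its top is at (407,465) in the top crop. I'll triangulate it roughly and move in closer.

```bash
python3 - <<'E'
from h import *
cs=bot.calibration("scene");ct=bot.calibration("top")
T=tri([ray(cs,(424.7,148.5)),ray(ct,(218.5,194))]);G=tri([ray(cs,(423.7,174.3)),ray(ct,(227.5,187))])
print(T.round(1),G.round(1),((T-G)/np.linalg.norm(T-G)).round(3),np.linalg.norm(T-G))
c=[onz(ct,(190+(x-300)/3.75,150+(y-300)/3.75),16) for x,y in((405,393),(495,402),(482,520),(390,512))]
print(np.round(c,1),np.mean(c,0))
go([490,190,290],-0.1)
go([400,260,290],0.3)
E
```

```text
[500.8 300.6 155.7] [538.9 287.6  79.6] [-0.442  0.151  0.884] 86.10126476935471
[[592.6 331.9  16. ]
 [583.9 243.8  16. ]
 [468.1 253.5  16. ]
 [475.6 342.7  16. ]] [530.04330192 292.97290333  16.        ]
shift units [ -1.91 -11.2   -1.38]
turn units [ 0.   -0.01 -1.13]
at [ 470.  -264.2  234.9] yaw -0.213 z [ 0.001 -0.    -1.   ] open 0.353 t 13.4 F [-0.4 -0.2  0.9]
shift units [ -4.48 -12.44  -1.39]
turn units [ 0.01 -0.01 -5.13]
at [ 470.  -264.2  234.9] yaw -0.213 z [ 0.001 -0.    -1.   ] open 0.353 t 13.4 F [-0.4 -0.2  0.9]
```

Emit:
{"method": "play_rows", "body": {"targets": [0, -0.9, -0.3, 0, 0, 0, -0.1, -0.9, -0.3, 0, 0, 0, -0.2, -0.9, -0.3, 0, 0, 0, -0.3, -0.9, -0.3, 0, 0, 0, -0.3, -0.9, -0.2, 0, 0, 0, -0.3, -0.9, 0, 0, 0, 0, -0.3, -0.9, 0, 0, 0, 0, -0.3, -0.9, 0, 0, 0, 0]}}

```text
time_s: 14.4
eef_pos: [460.6, 34.1, 290.5]
orientation: [-0.0, 0.994, -0.106, 0.0]
wrist_force: [0.4, -0.1, -0.5]
opening: 0.351
finger_force: 0.0
```

Emit:
{"method": "play_rows", "body": {"targets": [-0.3, -0.9, 0, 0, 0, 0, -0.3, -0.9, 0, 0, 0, 0, -0.3, -0.9, 0, 0, 0, 0, -0.3, -0.9, 0, 0, 0, 0, -0.3, -0.9, 0, 0, 0, 0, 0, 0, 0, 0, 0, -0.9, 0, 0, 0, 0, 0, -0.9, 0, 0, 0, 0, 0, 0]}}

```text
time_s: 15.4
eef_pos: [439.9, 221.8, 290.3]
orientation: [0.0, 1.0, -0.017, -0.0]
wrist_force: [-0.0, 0.2, -0.0]
opening: 0.353
finger_force: 0.0
```

```bash
cat > shot.py <<'E'
from h import *
import sys,pickle
n=sys.argv[1]; go()
c=bot.calibration("wrist");im=cv2.cvtColor(bot.get_image("wrist"),cv2.COLOR_RGB2BGR);cv2.imwrite(f"pics/{n}.png",im)
pickle.dump(c,open(n+".pkl","wb"))
print("pred top/guard px",proj(c,[[500.8,300.6,155.7],[538.9,287.6,79.6]]).round())
E
python3 shot.py p1
```

```text
at [439.9 221.8 290.3] yaw -0.033 z [-0. -0. -1.] open 0.353 t 15.4 F [-0.   0.2 -0. ]
pred top/guard px [[223. 119.]
 [252.  77.]]
```

Emit:
{"method": "play_rows", "body": {"targets": [0, -0.9, 0, 0, 0, 0, 0, -0.9, 0, 0, 0, 0, 0, -0.9, 0, 0, 0, 0, 0, -0.9, 0, 0, 0, 0, 0, 0, 0, 0, 0, 0]}}

```text
time_s: 16.08
eef_pos: [444.4, 367.3, 290.1]
orientation: [-0.0, 1.0, -0.017, -0.0]
wrist_force: [-0.0, -0.0, 0.0]
opening: 0.349
finger_force: 0.0
```

```bash
python3 shot.py p2; python3 - <<'E'
import cv2,numpy as np
a=cv2.imread("pics/p1.png");b=cv2.imread("pics/p2.png")
cv2.imwrite("pics/pm.png",np.vstack([cv2.resize(a[0:300],(640,300)),cv2.resize(b[0:300],(640,300))]))
E
```

```text
at [444.4 367.3 290.1] yaw -0.034 z [-0.  0. -1.] open 0.349 t 16.075 F [-0. -0.  0.]
pred top/guard px [[394. 119.]
 [391.  77.]]
```

View pics/pm.png

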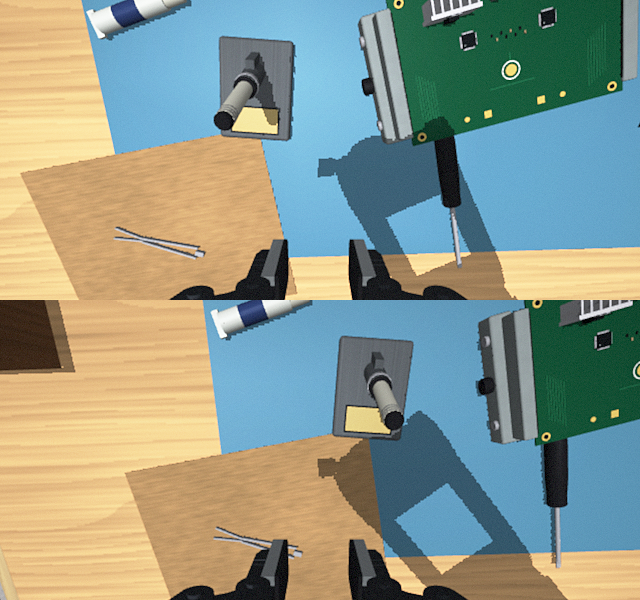

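The pen is clear in both views. Its top is at (224,121) and guard at (246,83) in view 1, and at (393,119) and (379,84) in view 2. Next I'll get its axis by intersecting the two view planes.

```bash
python3 - <<'E'
from h import *
import pickle
N=[];tops=[];gs=[];cams=[]
for n,t,g in(("p1",(224,121),(246,83)),("p2",(393,119),(379,84))):
    c=pickle.load(open(n+".pkl","rb"));im=cv2.imread(f"pics/{n}.png");hsv=cv2.cvtColor(im,cv2.COLOR_BGR2HSV)
    roi=np.zeros(im.shape[:2],np.uint8);cv2.line(roi,t,g,255,26)
    m=cv2.inRange(hsv,(0,0,125),(179,70,255))&roi
    nl,l,st,ce=cv2.connectedComponentsWithStats(m);i=1+np.argmax(st[1:,4]);m=(l==i)
    pts=np.argwhere(m)[:,::-1].astype(np.float32)
    d=cv2.minAreaRect(pts);vx,vy,x0,y0=cv2.fitLine(pts,cv2.DIST_L2,0,.01,.01).ravel()
    b=cv2.inRange(hsv,(0,0,0),(179,255,55))&cv2.circle(np.zeros_like(roi),t,13,255,-1)
    bp=np.argwhere(b)[:,::-1];print(n,st[i,4],"rect",d,"line",(vx,vy,x0,y0),"blk",len(bp),bp.mean(0),bp.min(0),bp.max(0))
    o,d1=ray(c,(x0,y0));_,d2=ray(c,(x0+40*vx,y0+40*vy));N.append(np.cross(d1,d2));cams.append(c)
    tops.append(ray(c,bp.mean(0)));gs.append(ray(c,g))
a=np.cross(*N);a/=np.linalg.norm(a);a*=np.sign(a[2]);T=tri(tops);G=tri(gs)
print("axis planes",a.round(3),"top",T.round(1),"guard",G.round(1),"dir T-G",((T-G)/np.linalg.norm(T-G)).round(3),np.linalg.norm(T-G))
# point on axis: least squares of planes, nearest to T
A=np.array([n/np.linalg.norm(n) for n in N]);os=[ray(c,(0,0))[0] for c in cams]
P=T+np.linalg.pinv(A)@np.array([A[i]@(os[i]-T) for i in(0,1)]);print("axis pt near top",P.round(1))
print("axis at z=70..:",(P+a*(70-P[2])/a[2]).round(1),(P+a*(155-P[2])/a[2]).round(1))
E
```

```text
p1 617 rect ((234.3621826171875, 94.12702178955078), (20.73305320739746, 52.12671661376953), 36.02737045288086) line (np.float32(0.57170236), np.float32(-0.8204611), np.float32(234.8363), np.float32(93.85251)) blk 279 [223.4874552  120.46236559] [214 111] [234 129]
p2 480 rect ((384.9827575683594, 97.2931137084961), (35.4527473449707, 17.33245086669922), 66.80140686035156) line (np.float32(0.42884752), np.float32(0.9033769), np.float32(385.15), np.float32(96.74375)) blk 285 [393.68070175 120.18596491] [384 111] [403 130]
axis planes [-0.33   0.024  0.944] top [499.4 300.8 154.6] guard [533.8 297.7  65. ] dir T-G [-0.358  0.033  0.933] 95.93120074259022
axis pt near top [504.9 301.9 156.5]
axis at z=70..: [535.2 299.7  70. ] [505.5 301.8 155. ]
```

```bash
cat >> h.py <<'E'
def frame(a,yaw):
    z=-np.array(a)/np.linalg.norm(a);x=np.array([np.cos(yaw),np.sin(yaw),0]);x-=z*(x@z);x/=np.linalg.norm(x)
    return R.from_matrix(np.c_[x,np.cross(z,x),z])
M=np.array([531.5,298.5,70]);AX=np.array([-.345,.03,.938]);AX/=np.linalg.norm(AX)
E
python3 - <<'E'
from h import *
go(M+141*AX,Rt=frame(AX,-0.09)); 
E
```

```text
shift units [1.02 1.55 2.2 ]
turn units [-0.08  3.54  0.56]
at [444.3 365.9 290.1] yaw -0.034 z [-0. -0. -1.] open 0.349 t 16.125 F [-0.7 -0.3 -0.1]
```

Emit:
{"method": "play_rows", "body": {"targets": [0.34, 0.52, 0.73, 0, 0, 0, 0.34, 0.52, 0.73, 0, 0, 0, 0.34, 0.52, 0.73, 0, 0, 0, 0, 0, 0, 0, 0.9, 0.14, 0, 0, 0, 0, 0.9, 0.14, 0, 0, 0, 0, 0.9, 0.14, 0, 0, 0, 0, 0.84, 0.14, 0, 0, 0, 0, 0, 0], "gripper": 0.7}}

```text
time_s: 17.12
eef_pos: [481.8, 300.6, 202.7]
orientation: [0.003, 0.983, -0.044, 0.176]
wrist_force: [0.1, 0.6, 0.3]
opening: 0.854
finger_force: 0.0
```

Emit:
{"method": "play_rows", "body": {"targets": [0, 0, 0, 0, 0, 0]}}

```text
time_s: 17.25
eef_pos: [483.4, 301.3, 203.2]
orientation: [0.003, 0.983, -0.044, 0.175]
wrist_force: [-0.5, 0.2, 0.8]
opening: 0.848
finger_force: 0.0
```

```bash
python3 - <<'E'
from h import *
import pickle
go(M+141*AX,Rt=frame(AX,-0.09)); go(M+41*AX)
c=bot.calibration("wrist");im=cv2.cvtColor(bot.get_image("wrist"),cv2.COLOR_RGB2BGR);cv2.imwrite("pics/p3.png",im);pickle.dump(c,open("p3.pkl","wb"))
pp=proj(c,[M+94*AX,M+5*AX,M]);print("pred",pp.round(1))
hsv=cv2.cvtColor(im,cv2.COLOR_BGR2HSV);roi=cv2.circle(np.zeros(im.shape[:2],np.uint8),tuple(int(v) for v in pp[0].round()),45,255,-1)
b=cv2.inRange(hsv,(0,0,0),(179,255,55))&roi
for i,s in enumerate(cv2.connectedComponentsWithStats(b)[2][1:]):
    if s[4]>60: print(s)
v=im.copy()
for p in pp: cv2.drawMarker(v,tuple(int(x) for x in p.round()),(0,0,255),0,8,1)
cv2.imwrite("pics/p3v.png",v)
E
```

```text
shift units [-0.02 -0.03  0.02]
turn units [-0.09  0.01 -0.02]
at [483.4 301.3 203.2] yaw -0.092 z [ 0.345 -0.021 -0.938] open 0.848 t 17.25 F [-0.5  0.2  0.8]
shift units [-0.02 -0.01  2.52]
at [483.4 301.3 203.2] yaw -0.092 z [ 0.345 -0.021 -0.938] open 0.848 t 17.25 F [-0.5  0.2  0.8]
pred [[316.5 220.6]
 [317.8 185.6]
 [317.9 184.2]]
[306 176  26  20 127]
[305 208  25  25 464]
```

View pics/p3v.png

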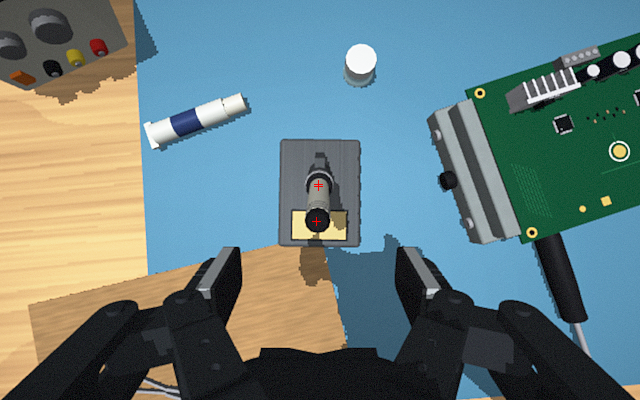

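The predicted axis points fall on the pen: the top is predicted at (316,221) and the black blob's centre is at (317,220). I'll descend along the axis and grip.

Emit:
{"method": "play_rows", "body": {"targets": [0, 0, 0.7, -0.08, 0, 0, 0, 0, 0.8, 0, 0, 0, 0, 0, 0.6, 0, 0, 0, 0, 0, 0.4, 0, 0, 0, 0, 0, 0, 0, 0, 0]}}

```text
time_s: 17.92
eef_pos: [518.1, 298.0, 108.1]
orientation: [0.008, 0.983, -0.045, 0.175]
wrist_force: [-0.5, -0.2, -0.0]
opening: 0.855
finger_force: 0.0
```

Emit:
{"method": "play_rows", "body": {"targets": [0, 0, 0, 0, 0, 0, 0, 0, 0, 0, 0, 0, 0, 0, 0, 0, 0, 0, 0, 0, 0, 0, 0, 0, 0, 0, 0, 0, 0, 0, 0, 0, 0, 0, 0, 0, 0, 0, 0, 0, 0, 0, 0, 0, 0, 0, 0, 0], "gripper": -1, "force": 40}}

```text
time_s: 18.92
eef_pos: [517.7, 299.0, 109.8]
orientation: [0.007, 0.983, -0.045, 0.176]
wrist_force: [-2.2, -0.7, 7.0]
opening: 0.192
finger_force: 38.8
```

```bash
python3 - <<'E'
from h import *
go(M+41*AX,Rt=frame(AX,-0.09)); s=bot.get_state();print(s["finger_force"],s["wrist_torque"])
E
```

```text
shift units [-0.02 -0.02  0.03]
turn units [-0.01 -0.01 -0.01]
at [517.7 299.  109.8] yaw -0.092 z [ 0.346 -0.029 -0.938] open 0.192 t 18.925 F [-2.2 -0.7  7. ]
38.761730790138245 [-0.26180091  0.17069665 -0.08227337]
```

Emit:
{"method": "play_rows", "body": {"targets": [0, 0, -0.3, 0, 0, 0, 0, 0, -0.5, 0, 0, 0, 0, 0, -0.6, 0, 0, 0, 0, 0, -0.8, 0, 0, 0, 0, 0, -0.8, 0, 0, 0, 0, 0, 0, 0, 0, 0]}}

```text
time_s: 19.68
eef_pos: [476.2, 303.3, 224.5]
orientation: [0.005, 0.983, -0.045, 0.177]
wrist_force: [0.1, 0.6, -1.1]
opening: 0.183
finger_force: 39.2
```

```bash
python3 - <<'E'
from h import *
pad=np.array([539.5,4.7,55])
go([pad[0],pad[1],200],0.23); print(bot.get_state()["finger_force"])
E
```

```text
shift units [1.91 7.3  1.32]
turn units [ 0.51 -3.54 -3.17]
at [476.2 303.3 224.5] yaw -0.092 z [ 0.348 -0.026 -0.937] open 0.183 t 19.675 F [ 0.1  0.6 -1.1]
39.167320132255554
```

Emit:
{"method": "play_rows", "body": {"targets": [0, 0, 0, 0, -0.6, 0, 0, 0, 0, 0, -0.6, 0, 0, 0, 0, 0, -0.6, 0, 0, 0, 0, 0, -0.6, 0, 0, 0, 0, 0, -0.6, 0, 0, 0, 0, 0, -0.55, 0, 0, 0, 0, 0, 0, 0], "force": 60}}

```text
time_s: 20.55
eef_pos: [476.7, 302.0, 221.0]
orientation: [-0.001, 0.999, -0.046, -0.001]
wrist_force: [-0.2, 0.1, -0.8]
opening: 0.182
finger_force: 58.6
```

```bash
python3 - <<'E'
from h import *
go([539.5,4.7,215],-0.09); print(bot.get_state()["finger_force"])
E
```

```text
shift units [2.25 7.26 0.13]
turn units [-0.02  0.02 -0.02]
at [476.7 302.  221. ] yaw -0.092 z [-0.002  0.002 -1.   ] open 0.182 t 20.55 F [-0.2  0.1 -0.8]
58.62109422683716
```

Emit:
{"method": "play_rows", "body": {"targets": [0.1, 0.4, 0, 0, 0, 0, 0.2, 0.7, 0, 0, 0, 0, 0.25, 0.8, 0, 0, 0, 0, 0.25, 0.8, 0, 0, 0, 0, 0.25, 0.8, 0, 0, 0, 0, 0.25, 0.8, 0, 0, 0, 0, 0.25, 0.8, 0, 0, 0, 0, 0.25, 0.8, 0, 0, 0, 0]}}

```text
time_s: 21.55
eef_pos: [525.9, 59.2, 221.0]
orientation: [-0.001, 0.999, -0.045, -0.0]
wrist_force: [0.6, 0.7, -1.0]
opening: 0.181
finger_force: 58.6
```

Emit:
{"method": "play_rows", "body": {"targets": [0.25, 0.7, 0.13, 0, 0, 0, 0.2, 0.46, 0, 0, 0, 0, 0, 0, 0.5, 0, 0, 0, 0, 0, 0.4, 0, 0, 0, 0, 0, 0, 0, 0, 0, 0, 0, 0, 0, 0, 0]}}

```text
time_s: 22.3
eef_pos: [540.3, 13.3, 180.0]
orientation: [-0.001, 0.999, -0.045, -0.0]
wrist_force: [0.0, 0.1, 0.1]
opening: 0.184
finger_force: 58.7
```

```bash
python3 - <<'E'
from h import *
import pickle
go([539.5,4.7,150],-0.09)
for n in("wrist","scene","top"):
    c=bot.calibration(n);im=cv2.cvtColor(bot.get_image(n),cv2.COLOR_RGB2BGR);cv2.imwrite(f"pics/{n}4.png",im);pickle.dump((c,bot.get_state()),open(n+"4.pkl","wb"))
    s=bot.get_state();r=rot(s);p=np.array(s["eef_pos"]);print(n,proj(c,[p+r.apply([0,0,d]) for d in(-53,36,41,77,91)]).round(1).tolist(),"pad",proj(c,[[539.5,4.7,55]]).round(1))
w=cv2.imread("pics/wrist4.png");sc=cv2.imread("pics/scene4.png")
cv2.imwrite("pics/m4.png",np.hstack([cv2.resize(w[90:290,220:420],(400,400),interpolation=cv2.INTER_CUBIC),cv2.resize(sc[150:250,300:400],(400,400),interpolation=cv2.INTER_CUBIC)]))
E
```

```text
shift units [0.   0.22 0.75]
turn units [-0.02  0.01 -0.  ]
at [540.3  13.3 180. ] yaw -0.09 z [-0.001  0.002 -1.   ] open 0.184 t 22.3 F [0.  0.1 0.1]
wrist [[317.8, 325.1], [317.9, 225.9], [317.9, 222.9], [318.0, 204.8], [318.0, 199.2]] pad [[328.2 187.8]]
scene [[349.3, 164.5], [347.4, 185.9], [347.3, 187.1], [346.7, 195.0], [346.4, 198.0]] pad [[343.1 205.7]]
top [[303.2, 178.0], [304.0, 182.9], [304.0, 183.2], [304.3, 185.0], [304.4, 185.7]] pad [[307.1 187.6]]
```

View pics/m4.png

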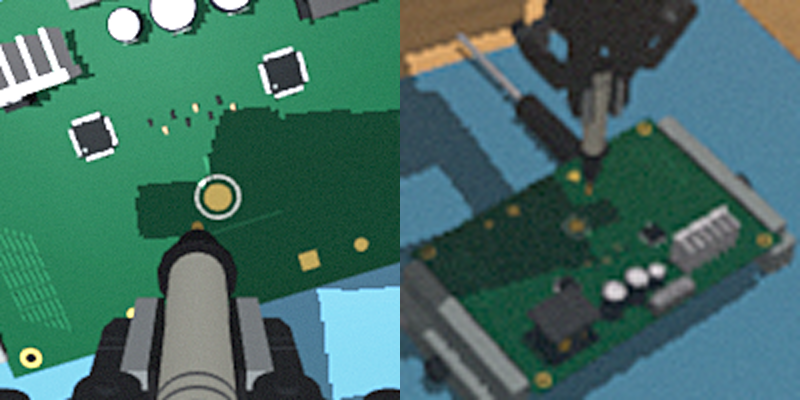

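In the left panel the pen tip is at about (197,223) and the ringed pad at (218,196). In the right panel the pen hangs upright over the board. The pen points straight down along the tool, so next I'll measure the pad and tip precisely from masks.

```bash
python3 - <<'E'
from h import *
import pickle
c,s=pickle.load(open("wrist4.pkl","rb"));im=cv2.imread("pics/wrist4.png");hsv=cv2.cvtColor(im,cv2.COLOR_BGR2HSV)
y=cv2.inRange(hsv,(12,70,90),(35,255,255))
for k in cv2.findContours(y[170:215,300:345],0,2)[0]:
    if cv2.contourArea(k)>4:
        e=np.array(cv2.minEnclosingCircle(k)[0])+(300,170);mm=cv2.moments(k);u=(mm["m10"]/mm["m00"]+300,mm["m01"]/mm["m00"]+170)
        print("y",cv2.contourArea(k),u,onz(c,u,55).round(1))
w=cv2.inRange(hsv,(0,0,100),(179,70,255))[174:202,312:348];pts=np.argwhere(w)[:,::-1].astype(np.float32)+(312,174);pts=pts.astype(np.float32)
if len(pts)>5:
    e=cv2.fitEllipse(cv2.convexHull(pts));print("ring",e,onz(c,e[0],55).round(1))
for r in range(196,232): print(r,im[r,318].tolist(),end="; ")
print()
for r in range(203,236,2):
    k=im[r,280:360].max(1)<60; i=np.flatnonzero(k); print(r,(i.min()+280,i.max()+280,k.sum()) if len(i) else None,end=" ")
E
```

```text
y 11.0 (318.3181818181818, 202.45454545454544) [526.9  14.5  55. ]
y 135.0 (328.4259259259259, 188.10987654320988) [539.2   4.5  55. ]
ring ((328.43377685546875, 187.91651916503906), (22.7296142578125, 23.61267852783203), 78.83867645263672) [539.4   4.5  55. ]
196 [45, 66, 16]; 197 [49, 68, 21]; 198 [51, 68, 20]; 199 [42, 66, 8]; 200 [56, 86, 69]; 201 [54, 104, 121]; 202 [60, 120, 148]; 203 [53, 104, 125]; 204 [39, 61, 72]; 205 [19, 14, 11]; 206 [25, 27, 26]; 207 [29, 26, 20]; 208 [24, 21, 27]; 209 [24, 23, 19]; 210 [30, 28, 23]; 211 [43, 39, 38]; 212 [37, 32, 35]; 213 [40, 33, 35]; 214 [30, 28, 29]; 215 [43, 39, 40]; 216 [112, 120, 123]; 217 [151, 159, 159]; 218 [145, 155, 153]; 219 [141, 147, 152]; 220 [137, 147, 147]; 221 [142, 151, 149]; 222 [133, 144, 144]; 223 [141, 149, 150]; 224 [142, 151, 152]; 225 [142, 152, 150]; 226 [144, 153, 152]; 227 [140, 147, 148]; 228 [135, 146, 147]; 229 [145, 152, 152]; 230 [144, 151, 152]; 231 [145, 152, 150]; 
203 None 205 (np.int64(313), np.int64(323), np.int64(11)) 207 (np.int64(311), np.int64(325), np.int64(15)) 209 (np.int64(310), np.int64(327), np.int64(18)) 211 (np.int64(309), np.int64(329), np.int64(21)) 213 (np.int64(306), np.int64(331), np.int64(26)) 215 (np.int64(304), np.int64(334), np.int64(31)) 217 (np.int64(302), np.int64(335), np.int64(20)) 219 (np.int64(301), np.int64(336), np.int64(16)) 221 (np.int64(301), np.int64(336), np.int64(13)) 223 (np.int64(300), np.int64(338), np.int64(14)) 225 (np.int64(299), np.int64(338), np.int64(13)) 227 (np.int64(299), np.int64(338), np.int64(11)) 229 (np.int64(299), np.int64(338), np.int64(11)) 231 (np.int64(300), np.int64(338), np.int64(10)) 233 (np.int64(300), np.int64(337), np.int64(8)) 235 (np.int64(300), np.int64(337), np.int64(7))
```

Emit:
{"method": "play_rows", "body": {"targets": [0.05, 0.22, 0.2, 0, 0, 0, 0, 0, 0.3, 0, 0, 0, 0, 0, 0.15, 0, 0, 0, 0, 0, 0, 0, 0, 0, 0, 0, 0, 0, 0, 0]}}

```text
time_s: 23.08
eef_pos: [541.4, 4.2, 153.7]
orientation: [-0.001, 0.999, -0.045, -0.001]
wrist_force: [-0.2, 0.6, -0.3]
opening: 0.181
finger_force: 58.7
```

```bash
cat > tip.py <<'E'
from h import *
go([541.3,4.4,146],-0.09)
s=bot.get_state();c=bot.calibration("wrist");im=cv2.cvtColor(bot.get_image("wrist"),cv2.COLOR_RGB2BGR);cv2.imwrite("pics/w5.png",im);hsv=cv2.cvtColor(im,cv2.COLOR_BGR2HSV)
r=rot(s);p=np.array(s["eef_pos"]);print("pred tip",proj(c,[p+r.apply([0,0,91]),p+r.apply([-2,0,91])]).round(1).tolist(),"pad",proj(c,[[539.3,4.5,55]]).round(1))
w=cv2.inRange(hsv,(0,0,100),(179,70,255))[170:200,298:340];pts=(np.argwhere(w)[:,::-1]+(298,170)).astype(np.float32)
print("ring px",pts[:,0].min(),pts[:,0].max(),pts[:,1].min(),pts[:,1].max())
for R_ in range(178,208): print(R_,[im[R_,x].max() for x in range(304,334,2)])
E
python3 tip.py
```

```text
shift units [-0.   -0.    0.19]
turn units [-0.02  0.01 -0.01]
at [541.4   4.2 153.7] yaw -0.091 z [-0.001  0.003 -1.   ] open 0.181 t 23.075 F [-0.2  0.6 -0.3]
pred tip [[318.0, 199.4], [318.0, 201.8]] pad [[318.2 199. ]]
ring px 306.0 331.0 187.0 199.0
178 [np.uint8(150), np.uint8(151), np.uint8(149), np.uint8(187), np.uint8(166), np.uint8(151), np.uint8(150), np.uint8(115), np.uint8(71), np.uint8(75), np.uint8(78), np.uint8(77), np.uint8(72), np.uint8(78), np.uint8(74)]
179 [np.uint8(154), np.uint8(145), np.uint8(150), np.uint8(170), np.uint8(173), np.uint8(146), np.uint8(148), np.uint8(120), np.uint8(75), np.uint8(69), np.uint8(74), np.uint8(76), np.uint8(77), np.uint8(78), np.uint8(74)]
180 [np.uint8(146), np.uint8(149), np.uint8(150), np.uint8(151), np.uint8(192), np.uint8(147), np.uint8(151), np.uint8(122), np.uint8(71), np.uint8(73), np.uint8(76), np.uint8(75), np.uint8(74), np.uint8(77), np.uint8(78)]
181 [np.uint8(146), np.uint8(149), np.uint8(148), np.uint8(141), np.uint8(188), np.uint8(143), np.uint8(146), np.uint8(120), np.uint8(75), np.uint8(80), np.uint8(72), np.uint8(
[... 5156 characters left out ...]
np.uint8(221), np.uint8(126), np.uint8(71)]
205 [np.uint8(74), np.uint8(63), np.uint8(231), np.uint8(139), np.uint8(63), np.uint8(114), np.uint8(27), np.uint8(18), np.uint8(26), np.uint8(99), np.uint8(66), np.uint8(111), np.uint8(235), np.uint8(73), np.uint8(73)]
206 [np.uint8(77), np.uint8(68), np.uint8(167), np.uint8(210), np.uint8(43), np.uint8(25), np.uint8(15), np.uint8(31), np.uint8(24), np.uint8(31), np.uint8(30), np.uint8(179), np.uint8(186), np.uint8(64), np.uint8(73)]
207 [np.uint8(74), np.uint8(73), np.uint8(92), np.uint8(199), np.uint8(29), np.uint8(16), np.uint8(33), np.uint8(31), np.uint8(30), np.uint8(31), np.uint8(27), np.uint8(168), np.uint8(125), np.uint8(75), np.uint8(81)]
```

The pin's far edge is at row 200.5, column 318, and the pad's centre is at row 199. That is on course, so I'll descend in small steps and average the wrist force.

```bash
cat > f.py <<'E'
from h import *
F=[];Z=[]
for i in range(12):
    im=bot.get_image("wrist");s=bot.get_state();F.append(s["wrist_force"]);Z.append(s["eef_pos"])
F=np.array(F);print("F",F.mean(0).round(2),"sd",(F.std(0)/12**.5).round(2),"pos",np.mean(Z,0).round(2),"t",s["time_s"],"tq",s["wrist_torque"].round(2))
col=im[192:215,318];print([int(x.max()) for x in col])
E
python3 f.py
```

```text
F [ 0.02  0.03 -0.81] sd [0.14 0.13 0.12] pos [541.39   4.17 153.79] t 23.725 tq [ 0.02 -0.07 -0.01]
[162, 213, 204, 202, 201, 203, 202, 204, 187, 144, 142, 130, 75, 18, 27, 32, 28, 27, 32, 47, 40, 39, 30]
```

Emit:
{"method": "play_rows", "body": {"targets": [0, 0, 0.1, 0, 0, 0, 0, 0, 0.05, 0, 0, 0, 0, 0, 0, 0, 0, 0]}}

```text
time_s: 24.1
eef_pos: [541.1, 4.2, 147.4]
orientation: [-0.001, 0.999, -0.045, -0.001]
wrist_force: [0.2, -0.1, -0.3]
opening: 0.181
finger_force: 58.7
```

```bash
python3 f.py
```

```text
F [ 0.32  0.01 -0.56] sd [0.13 0.15 0.14] pos [541.33   4.16 147.67] t 24.7 tq [-0.02 -0.02 -0.05]
[58, 68, 155, 217, 207, 204, 202, 206, 190, 150, 141, 127, 75, 27, 22, 29, 26, 30, 40, 40, 46, 42, 40]
```

Emit:
{"method": "play_rows", "body": {"targets": [0, 0, 0.05, 0, 0, 0, 0, 0, 0, 0, 0, 0]}}

```text
time_s: 24.95
eef_pos: [541.4, 4.2, 145.5]
orientation: [-0.001, 0.999, -0.045, -0.001]
wrist_force: [0.0, 1.0, 0.8]
opening: 0.184
finger_force: 58.7
```

```bash
python3 f.py
```

```text
F [ 0.36 -0.16  0.48] sd [0.14 0.13 0.15] pos [541.36   4.16 145.68] t 25.55 tq [-0.02 -0.12 -0.04]
[115, 61, 85, 164, 214, 202, 208, 206, 190, 153, 142, 119, 57, 27, 33, 31, 22, 39, 37, 45, 37, 37, 36]
```

Emit:
{"method": "play_rows", "body": {"targets": [0, 0, 0.05, 0, 0, 0, 0, 0, 0, 0, 0, 0, 0, 0, 0, 0, 0, 0]}}

```text
time_s: 25.92
eef_pos: [541.3, 4.2, 143.6]
orientation: [-0.001, 0.999, -0.045, -0.001]
wrist_force: [0.3, -0.2, 1.7]
opening: 0.181
finger_force: 58.7
```

```bash
python3 f.py; python3 f.py
```

```text
F [ 0.55 -0.    0.95] sd [0.17 0.11 0.14] pos [541.32   4.17 143.66] t 26.525 tq [ 0.03 -0.1  -0.01]
[190, 66, 62, 107, 189, 213, 206, 201, 207, 187, 153, 122, 55, 24, 32, 26, 32, 29, 44, 50, 34, 41, 36]
F [ 0.17 -0.25  1.19] sd [0.09 0.16 0.12] pos [541.32   4.17 143.65] t 27.125 tq [ 0.02 -0.1  -0.04]
[191, 66, 58, 108, 183, 216, 203, 204, 206, 191, 153, 123, 53, 18, 28, 27, 29, 32, 43, 44, 40, 39, 32]
```

Emit:
{"method": "play_rows", "body": {"targets": [0, 0, 0.014, 0, 0, 0, 0, 0, 0, 0, 0, 0, 0, 0, 0, 0, 0, 0]}}

```text
time_s: 27.5
eef_pos: [541.3, 4.2, 143.1]
orientation: [-0.001, 0.999, -0.045, -0.001]
wrist_force: [-0.1, -0.1, 0.8]
opening: 0.182
finger_force: 58.7
```

```bash
python3 f.py; python3 f.py; python3 - <<'E'
from h import *
go()
c=bot.calibration("scene");im=cv2.cvtColor(bot.get_image("scene"),cv2.COLOR_RGB2BGR);hsv=cv2.cvtColor(im,cv2.COLOR_BGR2HSV)
s=bot.get_state();r=rot(s);p=np.array(s["eef_pos"]);P=proj(c,[p+r.apply([-2,0,d]) for d in(-20,0,36,77)]);print(P.round(1).tolist())
a,b=P[1],P[2];roi=cv2.line(np.zeros(im.shape[:2],np.uint8),tuple(int(v) for v in a.round()),tuple(int(v) for v in b.round()),255,9)
m=cv2.inRange(hsv,(0,0,85),(179,70,255))&roi
for y in range(int(a[1])-3,int(b[1])+2):
    x=np.flatnonzero(m[y]); 
    if len(x): 
        g=hsv[y,x,2].astype(float);print(y,x.min(),x.max(),"mid",(x.min()+x.max())/2,"pred",round(float(a[0]+(y-a[1])*(b[0]-a[0])/(b[1]-a[1])),1))
E
```

```text
F [ 0.47 -0.02  0.98] sd [0.13 0.09 0.07] pos [541.31   4.17 143.1 ] t 28.1 tq [-0.03 -0.13 -0.02]
[193, 81, 57, 96, 169, 213, 205, 204, 205, 192, 160, 120, 53, 19, 31, 23, 30, 33, 39, 46, 38, 42, 29]
F [ 0.36 -0.09  1.09] sd [0.13 0.1  0.16] pos [541.31   4.16 143.09] t 28.7 tq [ 0.03 -0.1  -0.03]
[197, 82, 62, 94, 172, 215, 208, 205, 206, 192, 159, 120, 54, 35, 32, 27, 26, 32, 49, 42, 41, 39, 34]
at [541.3   4.2 143.1] yaw -0.091 z [-0.001  0.003 -1.   ] open 0.181 t 28.7 F [ 0.2 -0.5  1.5]
[[344.8, 182.2], [344.5, 186.8], [343.9, 194.8], [343.2, 203.4]]
183 343 347 mid 345.0 pred 344.8
184 343 348 mid 345.5 pred 344.7
185 343 348 mid 345.5 pred 344.6
186 343 348 mid 345.5 pred 344.5
187 343 347 mid 345.0 pred 344.5
188 343 347 mid 345.0 pred 344.4
189 345 348 mid 346.5 pred 344.3
190 342 347 mid 344.5 pred 344.2
191 343 347 mid 345.0 pred 344.2
192 342 347 mid 344.5 pred 344.1
193 343 347 mid 345.0 pred 344.0
194 343 347 mid 345.0 pred 343.9
195 343 347 mid 345.0 pred 343.9
```

```bash
python3 -c "
from rig import bot
print(bot.finish_job())"
```

```text
the job is handed in; nothing more can be done
None
```

I dropped both standoffs into the bin and handed the job in at about 29 s with the pen held upright on the ringed pad. From the wrist force, the tip is pushed in about 3.7 mm (±0.5 mm) of its 8 mm travel; the handover returned no verdict.

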